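# Unload the formed bracket from the bending die

## Robot

A 6-joint arm with a two-finger parallel gripper is mounted at the origin on the work surface. World frame = base frame: x ahead of the robot, y to its left, z up, the work surface at z = 0. Lengths are in mm, angles in rad, forces in N, time in s.
With the tool pointing down it reaches from about 325 to 900 mm from the base axis. Payload 3.5 kg.
Tool frame: the origin (TCP) lies where the fingers leave the gripper's body, on its centre line; the fingertips stand 73 mm ahead of it and the grasp point (between the pads) lies 54 mm ahead of it; z points along the fingers, y is the direction in which the jaws open and shut (so a half turn about z gives the same grasp; the last joint's range is limited). The gripper opens to 85 mm and grips with 20 to 120 N. Pads are 22 mm wide; open, the fingers measure 114 mm over their backs; the gripper's body (76 mm by 85 mm) begins 54 mm behind the grasp point. The pads swing forward as they close: fully open they stand 13 mm farther back than shut.
Start: joints at [1.238, 0.276, -0.026, 1.268, 0, 1.467], TCP at [142.371, 608.566, 303.913] pointing down, gripper open.
Joint ranges: [-3.12, 3.12], [-0.85, 1.88], [-1.08, 1.24], [-1.95, 2.15], [-1.57, 1.53], [-3.14, 3.14]. Speed limits (rad/s): [2.57, 2.57, 3.14, 3.14, 3.14, 3.14].

## Interface

Orientations are given as a unit quaternion [w, x, y, z].
In Python, from plant import sense, eyes, robot gives the robot as it stands.
- The arm moves only by the shell command python3 -m crank 'ROWS' [OPENING]. ROWS is JSON, a list of rows, each a list of 2 entries, a list of its own where there are three numbers: the shift along the tool's x, y, z in m, then the turn, a rotation vector about the tool's x, y, z in degrees. A call has 1 to 8 rows; each row shifts and turns the pose as measured when the row begins, along the tool's axes as they then stand; what a row does not reach is not made up. A row lasts 1/8 s, in which the tool goes at most 62.5 mm and 10.7 degrees, less where a joint would pass 70% of its speed; a pose out of reach is approached as far as the arm can. A call with a gripper value outside its range is refused whole. OPENING is the closure, from -1 (fully open) to 1 (shut), set as the call begins (- or left out, the last holds). The fingers move at their own pace and stop on an object; the grip force is fixed at half the most. Time passes only in rows, so rows that do not move let the fingers close. It gives the time, the measured TCP pose, the force and the opening at its end, in the units of the state.
- sense(): the state, without advancing time (a new reading comes with each control period).
- eyes.snapshot(name): name is "side" or "top"; returns a dict with "frame" (420x560x3 uint8, blue, green, red), "fx", "fy", "cx", "cy" (pixels), "distortion" ([k1, k2, p1, p2, k3] as OpenCV has them; the pictures are not rectified), "origin" and "attitude" of the camera in the world. Camera axes: x right, y down, z forward; pixel columns grow to the right and rows downward; lengths in mm; the calibration is good to about 2 mm. A picture is of the moment at which its call begins. There is no depth.
- robot.close_job(): hands the job in, once; it reports no verdict.
The state is a dict: "time": time; "q": joint angles; "qd": joint speeds; "joint_torque": joint torques, N m; "position": TCP position; "tcp_rot": TCP orientation; "ft_force": force on the tool from outside, world axes, zero at the start; "wrist_torque": the same for the moment, N m; "finger_gap": finger opening in mm.
Only numpy, scipy, OpenCV 4.12 (cv2) and the standard library are available. Lean on these libraries where they do the work, as an engineer would, in place of code of your own. Each camera call takes 0.05 s, during which the arm holds its last target.

## Task

Two bending dies stand on the workshop bench. Lift the bent U-shaped bracket out of its die and set it down, not dropped, standing on its base in the empty compartment of the wooden tray. Leave the flat blank on the other die and the finished bracket already in the tray where they are, and let go.

Things in the scene. Friction and masses are not known exactly. Their poses are not given: they have to be found in the camera images.
- bracket: The bracket to unload: zinc-plated steel bent to a U, open side up, 60 (its x) x 40 (y, over the legs) x 50 mm high (z), 4 mm thick, about 0.22 kg. Origin: centre of its underside. The flat upright legs are its +y and -y sides, full length along x: grip across their outsides. It sits 12 mm deep, 2 mm to spare all round, in its die's pocket; its upper 38 mm stand above the die's flat top.
- bay (a point): Centre of the floor of the tray's empty compartment, 5 mm above the bench. The fixed wooden tray is 220 (its x) x 150 mm (y), walls 5 mm thick and 22 mm high, one wall across the middle: two compartments, each about 102 (x) x 140 mm (y) inside. Axes are the tray's: x points to the other compartment, which holds the finished bracket; z up.
- finished: A finished bracket just like the first, already standing in the tray's other compartment; to be left alone. Origin: centre of its underside.
- blank: Flat steel blank, not yet bent, 60 (x) x 140 (y) x 4 mm, lying across the second die; leave it alone. Origin: centre of its underside, 32 mm over the bench. Both dies are alike: fixed dark steel blocks 140 (x) x 100 x 32 mm high, with four guide pins 14 mm thick and 26 mm high on top, 56 mm (x) and 36 mm (y) from the centre; the bracket's die is centred on it, axes parallel.
Mind the look-alikes: they are no part of the job. What is shaped like the bracket but yellow is not meant.

How it is judged:
By the outcome, as a careful person would: the job done as asked, in the order asked, and still so for the second after the job is handed in, with the robot touching nothing.
It also fails if it takes over 40 s, if anything falls off the work surface, if the arm or the gripper's body presses on something with over 40 N, if the wrist force passes 120 N, or if a joint passes its speed limit or range.

## Working session

There is one attempt and no reset: what is moved stays moved. The work goes in short steps, Python scripts to look and compute and a shell command to move; the robot and the scene stay as the last step left them, time stands still between calls to the robot, and variables do not carry over. Pictures are saved under pics/ and viewed, and the job is handed in when it is done.

```bash
ls; mkdir -p pics; python3 - <<'E'
from plant import sense, eyes, robot
import cv2
s=sense();print(s)
for n in("top","side"):
    d=eyes.snapshot(n);cv2.imwrite(f"pics/{n}0.png",d["frame"]);print({k:v for k,v in d.items() if k!="frame"})
E
```

```text
pics
{'time': 0.0, 'q': array([ 1.23761130e+00,  2.77142063e-01, -2.78682304e-02,  1.26796206e+00,
        1.23733485e-05,  1.46739183e+00]), 'qd': array([ 0.0014217 ,  0.00064957, -0.00040444, -0.00075119,  0.0013669 ,
        0.00013737]), 'joint_torque': array([ 1.07228334e-04, -4.45514166e+01,  2.95198524e+01,  1.63687812e-02,
        4.91357952e-06,  2.86638937e-06]), 'position': array([142.16564627, 608.00259287, 302.75982461]), 'tcp_rot': array([-2.41665333e-04,  1.14637616e-01,  9.93406781e-01, -1.06085155e-03]), 'ft_force': array([ 0.1804386 ,  0.06598139, -0.08586553]), 'wrist_torque': array([ 0.02308389,  0.00426003, -0.02880155]), 'finger_gap': 85.48806907289149}
{'fx': 502.5365130386835, 'fy': 502.5365130386835, 'cx': 278.29592087883077, 'cy': 210.9072260620168, 'distortion': array([0.00085627, 0.        , 0.        , 0.        , 0.        ]), 'origin': array([441.12264365,  13.43888572, 984.21880265]), 'attitude': array([ 0.02549598, -0.69788179,  0.7152567 , -0.0268108 ])}
{'fx': 410.5132291146182, 'fy': 410.5132291146182, 'cx': 273.44081754814187, 'cy': 208.16254804650214, 'distortion': array([-0.10891203,  0.        ,  0.        ,  0.        ,  0.        ]), 'origin': array([462.49935146, 558.65295967, 532.48174274]), 'attitude': array([ 0.0168913 , -0.02506349,  0.90385896, -0.42676163])}
```

View pics/top0.png

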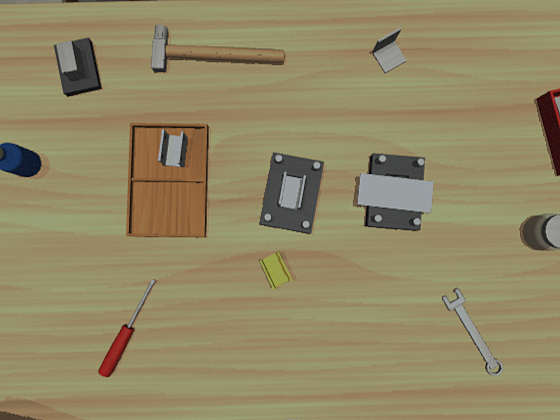

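View pics/side0.png

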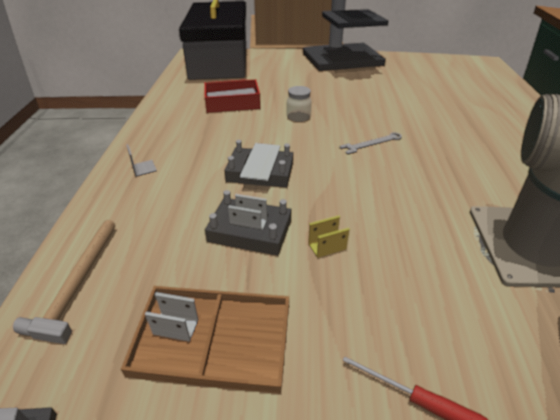

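The bracket candidates in the top view are:
- the U in the pinned die at (291,190)
- the finished U in the tray at (173,150)
- the yellow U at (276,269)
- the L-shaped angle at (390,52)
- a V-block-like thing at (77,66)

The U at (291,190) fits: it is zinc, sits in a four-pin die, and has its open side up. I'll confirm it in an enlarged crop.

```bash
cat > h.py <<'E'
import numpy as np, cv2
from scipy.spatial.transform import Rotation as R
def cast(d,uv,z):
    uv=np.array(uv,float).reshape(-1,1,2)
    K=np.array([[d["fx"],0,d["cx"]],[0,d["fy"],d["cy"]],[0,0,1]])
    n=cv2.undistortPoints(uv,K,d["distortion"]).reshape(-1,2)
    q=d["attitude"];M=R.from_quat([q[1],q[2],q[3],q[0]]).as_matrix()
    r=np.c_[n,np.ones(len(n))]@M.T
    o=d["origin"];return o+r*((z-o[2])/r[:,2])[:,None]
def proj(d,P):
    K=np.array([[d["fx"],0,d["cx"]],[0,d["fy"],d["cy"]],[0,0,1]])
    q=d["attitude"];M=R.from_quat([q[1],q[2],q[3],q[0]]).as_matrix()
    P=np.array(P,float).reshape(-1,3);rv=cv2.Rodrigues(M.T)[0]
    return cv2.projectPoints(P,rv,-M.T@d["origin"],K,d["distortion"])[0].reshape(-1,2)
E
python3 - <<'E'
import cv2,numpy as np
a=cv2.imread("pics/top0.png")
c=a[140:245,250:335];cv2.imwrite("pics/cropA.png",cv2.resize(c,None,fx=5.5,fy=5.5,interpolation=cv2.INTER_CUBIC))
c=a[115:245,120:215];cv2.imwrite("pics/cropB.png",cv2.resize(c,None,fx=4.5,fy=4.5,interpolation=cv2.INTER_CUBIC))
b=cv2.imread("pics/side0.png")
c=b[180:260,195:305];cv2.imwrite("pics/cropC.png",cv2.resize(c,None,fx=7,fy=7,interpolation=cv2.INTER_CUBIC))
E
```

```text
(no output)
```

View pics/cropA.png

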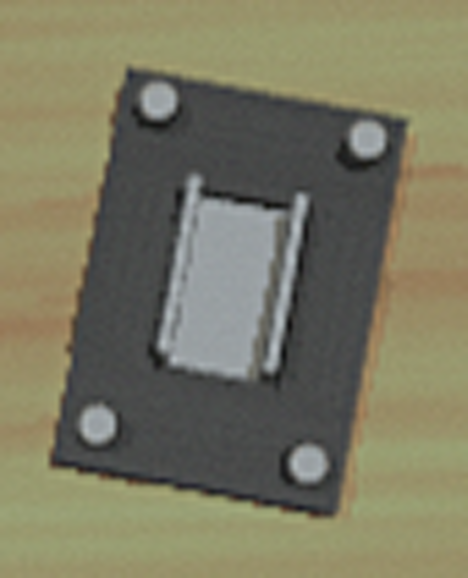

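View pics/cropB.png

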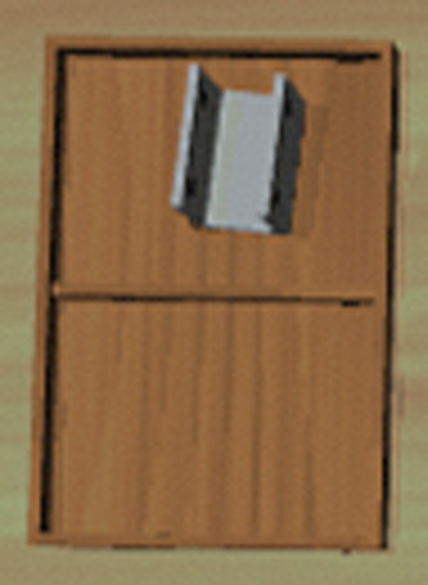

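View pics/cropC.png

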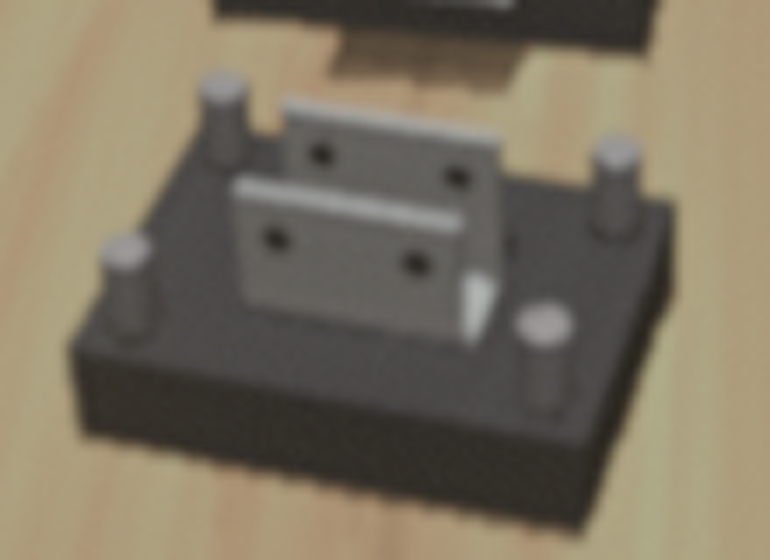

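```bash
python3 - <<'E'
from plant import eyes
from h import *
np.set_printoptions(precision=1,suppress=True)
t=eyes.snapshot("top");s=eyes.snapshot("side")
f=lambda p,o,k:np.array(o)+(np.array(p)+.5)/k-.5
pt=cast(t,f([(158,101),(367,139),(98,424),(308,464)],(250,140),5.5),58)
ps=cast(s,f([(222,85),(617,152),(127,250),(545,324)],(195,180),7),58)
print("pins top",pt,pt.mean(0),"\nside",ps,ps.mean(0))
L=cast(t,f([(195,178),(162,350),(303,195),(270,375)],(250,140),5.5),70);print("legs",L,L.mean(0))
Ls=cast(s,f([(285,103),(500,142),(235,183),(463,222)],(195,180),7),70);print("legs side",Ls,Ls.mean(0))
T=cast(t,f([(47,38),(392,42),(28,545),(386,550)],(120,115),4.5),22);print("tray",T,T.mean(0))
D=cast(t,f([(55,293),(385,298)],(120,115),4.5),22);print("div",D)
S=cast(s,[(156,290),(290,293),(131,375),(284,383)],22);print("tray side",S,S.mean(0))
def ang(a,b):
    v=b-a;return np.degrees(np.arctan2(v[1],v[0]))
print("x axis die",ang(pt[2],pt[0]),ang(pt[3],pt[1]),ang(ps[1],ps[0]),ang(ps[3],ps[2]),"legs",ang(L[1],L[0]),ang(L[3],L[2]),ang(Ls[1],Ls[0]),ang(Ls[3],Ls[2]))
print("tray x",ang(T[2],T[0]),ang(T[3],T[1]),ang(S[1],S[0]),ang(S[3],S[2]))
F=cast(t,f([(192,68),(177,205),(281,75),(268,228)],(120,115),4.5),55);print("fin",F,F.mean(0))
E
```

```text
pins top [[608.6   8.4  58. ]
 [593.9 -62.   58. ]
 [499.6  31.2  58. ]
 [484.4 -38.9  58. ]] [546.6 -15.3  58. ] 
side [[594.7 -62.2  58. ]
 [485.3 -37.9  58. ]
 [608.7   8.3  58. ]
 [500.2  31.2  58. ]] [547.2 -15.2  58. ]
legs [[580.2  -3.2  70. ]
 [522.9   9.2  70. ]
 [573.6 -39.1  70. ]
 [513.7 -26.4  70. ]] [547.6 -14.9  70. ]
legs side [[573.4 -39.4  70. ]
 [515.2 -25.5  70. ]
 [581.8  -5.4  70. ]
 [522.1   7.3  70. ]] [548.2 -15.8  70. ]
tray [[690.7 294.7  22. ]
 [685.4 145.7  22. ]
 [472.  303.4  22. ]
 [466.1 151.4  22. ]] [578.6 223.8  22. ]
div [[579.6 291.6  22. ]
 [574.  150.3  22. ]]
tray side [[679.5 154.   22. ]
 [465.7 147.4  22. ]
 [674.5 301.2  22. ]
 [469.  297.8  22. ]] [572.2 225.1  22. ]
x axis die -11.825702034008138 -11.914782834947404 -12.528053665815179 -11.891363278831182 legs -12.236632212933227 -11.933516928028354 -13.455272311670008 -11.985954644436575
tray x -2.2760569811828018 -1.4745547904775713 1.7881869645390596 0.9367942911210443
fin [[668.  224.7  55. ]
 [610.4 231.4  55. ]
 [664.1 187.6  55. ]
 [599.9 193.7  55. ]] [635.6 209.3  55. ]
```

The crop confirms it: the zinc U stands open side up in the pocket, with four pins around it. Both views agree within 1 mm on the bracket at (547.5, -15.3), x-axis at -12.0°. The tray centre is about (578, 224).

```bash
cat > go.py <<'E'
import sys
from plant import sense
from h import *
def togo(x,y,z,yaw):  # yaw: world angle of jaw axis, deg
    s=sense();q=s["tcp_rot"];M=R.from_quat([q[1],q[2],q[3],q[0]])
    p=np.array(s["position"]);d=M.inv().apply(np.array([x,y,z])-p)
    c,n=np.cos(np.radians(yaw)),np.sin(np.radians(yaw))
    Y=np.array([c,n,0]);Z=np.array([0,0,-1.]);X=np.cross(Y,Z)
    T=R.from_matrix(np.c_[X,Y,Z])
    print("t",round(s["time"],2),"pos",p.round(1),"shift m",(d/1000).round(4),"turn",np.degrees((M.inv()*T).as_rotvec()).round(2),"F",np.round(s["ft_force"],1),"gap",round(s["finger_gap"],1))
togo(*map(float,sys.argv[1:]))
E
python3 go.py 547.5 -15.3 230 78
```

```text
t 0.2 pos [142.2 608.2 303.2] shift m [-0.5367 -0.5147  0.0738] turn [-0.08 -0.01 -1.16] F [ 0.4 -0.1  0.1] gap 85.3
```

```bash
python3 -m crank '[[[-0.043,-0.041,0.004],[0,0,0]],[[-0.043,-0.041,0.004],[0,0,0]],[[-0.043,-0.041,0.004],[0,0,0]],[[-0.043,-0.041,0.004],[0,0,0]],[[-0.043,-0.041,0.004],[0,0,0]],[[-0.043,-0.041,0.004],[0,0,0]],[[-0.043,-0.041,0.004],[0,0,0]],[[-0.043,-0.041,0.004],[0,0,0]]]' -1; python3 go.py 547.5 -15.3 230 78
```

```text
time: 1.2
position: [409.0, 203.4, 269.8]
tcp_rot: [0.002, 0.11, 0.994, 0.001]
ft_force: [0.7, 0.2, -0.1]
finger_gap: 85.4
t 1.2 pos [409.  203.4 269.8] shift m [-0.1829 -0.1832  0.04  ] turn [ 0.15  0.19 -0.64] F [ 0.7  0.2 -0.1] gap 85.4
```

```bash
python3 -m crank '[[[-0.036,-0.036,0.008],[0,0,0]],[[-0.036,-0.036,0.008],[0,0,0]],[[-0.036,-0.036,0.008],[0,0,0]],[[-0.036,-0.036,0.008],[0,0,0]],[[-0.036,-0.036,0.008],[0,0,0]],[[0,0,0],[0,0,0]],[[0,0,0],[0,0,0]]]' -1; python3 go.py 547.5 -15.3 230 78
```

```text
time: 2.08
position: [550.1, -23.2, 228.4]
tcp_rot: [0.003, 0.114, 0.994, 0.002]
ft_force: [-0.3, 0.7, -1.2]
finger_gap: 85.3
t 2.08 pos [550.1 -23.2 228.4] shift m [ 0.0043  0.0071 -0.0016] turn [ 0.25  0.28 -1.05] F [-0.3  0.7 -1.2] gap 85.3
```

```bash
python3 -m crank '[[[0.004,0.007,0.0],[0.2,0.3,-1.0]],[[0,0,0.03],[0,0,0]],[[0,0,0.03],[0,0,0]],[[0,0,0],[0,0,0]]]' -1; python3 go.py 547.5 -15.3 109 78
```

```text
time: 2.58
position: [545.6, -9.5, 169.0]
tcp_rot: [0.0, 0.1, 0.995, 0.001]
ft_force: [-0.5, -0.2, 0.3]
finger_gap: 85.5
t 2.58 pos [545.6  -9.5 169. ] shift m [-0.003  -0.0054  0.06  ] turn [0.1  0.01 0.49] F [-0.5 -0.2  0.3] gap 85.5
```

```bash
python3 -m crank '[[[-0.003,-0.005,0.0],[0.1,0,0.5]],[[0,0,0],[0,0,0]],[[0,0,0],[0,0,0]]]' -1; python3 go.py 547.5 -15.3 109 78
python3 - <<'E'
from plant import eyes
import cv2
for n in("top","side"):
    f=eyes.snapshot(n)["frame"]
    c=f[140:245,250:335] if n=="top" else f[100:270,170:330]
    k=5 if n=="top" else 3.5
    cv2.imwrite(f"pics/{n}1.png",cv2.resize(c,None,fx=k,fy=k,interpolation=cv2.INTER_CUBIC))
E
```

```text
time: 2.95
position: [549.2, -14.1, 172.6]
tcp_rot: [0.003, 0.104, 0.995, -0.0]
ft_force: [-0.1, 0.2, -0.1]
finger_gap: 85.6
t 2.95 pos [549.2 -14.1 172.6] shift m [ 0.0017 -0.0016  0.0636] turn [0.02 0.3  0.11] F [-0.1  0.2 -0.1] gap 85.6
```

View pics/side1.png

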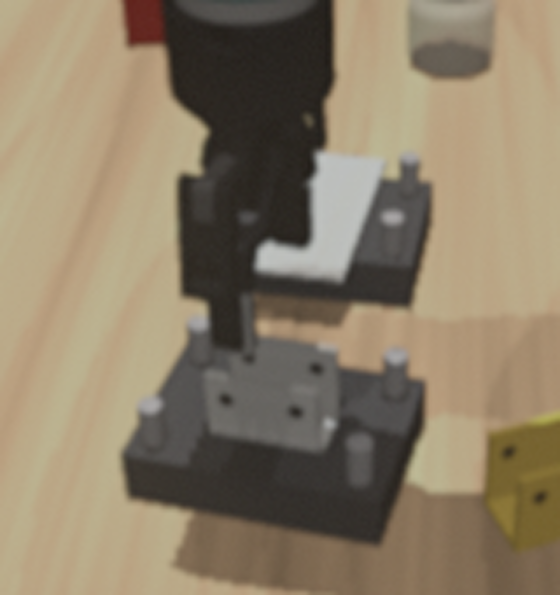

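```bash
python3 - <<'E'
from plant import eyes,sense
from h import *
d=eyes.snapshot("side");s=sense();q=s["tcp_rot"];M=R.from_quat([q[1],q[2],q[3],q[0]])
for v in[(0,45,60),(0,55,60),(-11,45,60),(11,45,60)]:
    print(v,((proj(d,s["position"]+M.apply(v))[0]-(170,100))*3.5).round())
E
```

```text
(0, 45, 60) [235. 349.]
(0, 55, 60) [227. 362.]
(-11, 45, 60) [213. 346.]
(11, 45, 60) [257. 353.]
```

View pics/top1.png

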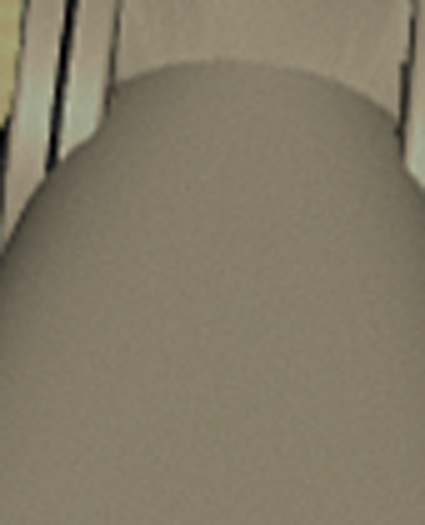

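In the side crop, the near fingertip at about (230,345) matches the projection at (235,349), so the gripper is aligned over the bracket. The arm blocks the top view. Next I'll descend.

```bash
python3 -m crank '[[[0.001,-0.001,0.012],[0,0.3,0]],[[0,0,0.014],[0,0,0]],[[0,0,0.014],[0,0,0]],[[0,0,0.012],[0,0,0]],[[0,0,0],[0,0,0]],[[0,0,0],[0,0,0]]]' -1; python3 go.py 547.5 -15.3 109 78
```

```text
time: 3.85
position: [546.4, -15.0, 114.8]
tcp_rot: [-0.002, 0.104, 0.995, 0.0]
ft_force: [0.6, 0.5, -0.1]
finger_gap: 85.2
t 3.85 pos [546.4 -15.  114.8] shift m [-0.0012 -0.0001  0.0058] turn [ 0.   -0.26  0.07] F [ 0.6  0.5 -0.1] gap 85.2
```

```bash
python3 -m crank '[[[-0.001,0,0.005],[0,0,0]],[[0,0,0],[0,0,0]],[[0,0,0],[0,0,0]]]' -1; python3 go.py 547.5 -15.3 109 78; python3 -m crank '[[[0,0,0],[0,0,0]],[[0,0,0],[0,0,0]],[[0,0,0],[0,0,0]],[[0,0,0],[0,0,0]],[[0,0,0],[0,0,0]],[[0,0,0],[0,0,0]]]' 1;python3 go.py 547.5 -15.3 109 78
```

```text
time: 4.22
position: [548.4, -15.3, 110.6]
tcp_rot: [-0.001, 0.104, 0.995, 0.0]
ft_force: [-0.3, 0.2, 0.2]
finger_gap: 85.6
t 4.22 pos [548.4 -15.3 110.6] shift m [ 0.0009 -0.0002  0.0016] turn [ 0.01 -0.13  0.07] F [-0.3  0.2  0.2] gap 85.6
time: 4.97
position: [549.0, -15.4, 111.3]
tcp_rot: [-0.0, 0.104, 0.995, 0.0]
ft_force: [0.6, 1.1, 0.4]
finger_gap: 38.8
t 4.97 pos [549.  -15.4 111.3] shift m [ 0.0015 -0.0002  0.0023] turn [ 0.01 -0.04  0.07] F [0.6 1.1 0.4] gap 38.8
```

```bash
python3 -m crank '[[[0,0,-0.01],[0,0,0]],[[0,0,-0.012],[0,0,0]],[[0,0,-0.02],[0,0,0]],[[0,0,-0.03],[0,0,0]],[[0,0,-0.03],[0,0,0]],[[0,0,0],[0,0,0]],[[0,0,0],[0,0,0]]]'; python3 go.py 525 226 200 88
python3 - <<'E'
from plant import eyes
import cv2
f=eyes.snapshot("side")["frame"]
cv2.imwrite("pics/side2.png",cv2.resize(f[60:270,150:350],None,fx=2.8,fy=2.8,interpolation=cv2.INTER_CUBIC))
E
```

```text
time: 5.85
position: [547.0, -15.1, 217.2]
tcp_rot: [-0.002, 0.104, 0.995, 0.0]
ft_force: [-0.3, -0.8, -3.6]
finger_gap: 39.3
t 5.85 pos [547.  -15.1 217.2] shift m [0.0712 0.2314 0.0175] turn [ 0.03 -0.25 -9.92] F [-0.3 -0.8 -3.6] gap 39.3
```

View pics/side2.png

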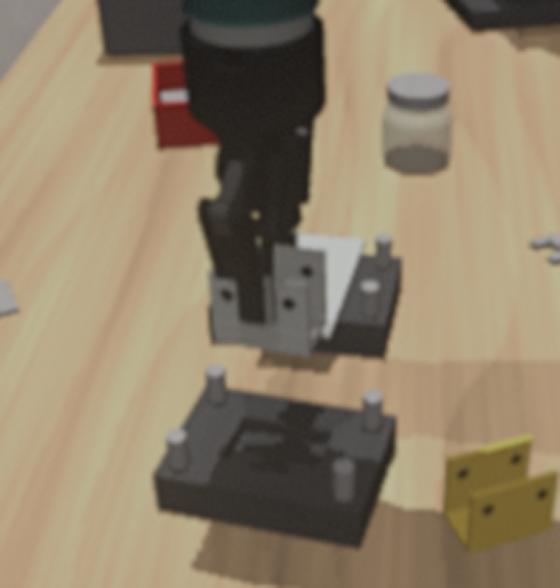

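Lifted: the bracket hangs level in the jaws at (265,310), and the die pocket is empty. Next I'll carry it to the tray.

```bash
python3 -m crank '[[[0.012,0.04,0],[0,0,-2]],[[0.012,0.04,0],[0,0,-2]],[[0.012,0.04,0],[0,0,-2]],[[0.012,0.04,0.005],[0,0,-2]],[[0.012,0.03,0.005],[0,0,-2]],[[0,0,0],[0,0,0]],[[0,0,0],[0,0,0]]]'; python3 go.py 525 226 150 88
```

```text
time: 6.78
position: [508.7, 185.0, 196.8]
tcp_rot: [-0.01, 0.015, 1.0, -0.001]
ft_force: [0.1, 0.9, -2.1]
finger_gap: 39.2
t 6.78 pos [508.7 185.  196.8] shift m [-0.016   0.0416  0.0464] turn [-0.15 -1.13  0.25] F [ 0.1  0.9 -2.1] gap 39.2
```

```bash
python3 -m crank '[[[-0.016,0.04,0.015],[0,-1,0]],[[0,0,0],[0,0,0]],[[0,0,0],[0,0,0]]]'; python3 go.py 525 226 130 88
```

```text
time: 7.15
position: [526.7, 221.9, 180.0]
tcp_rot: [-0.002, 0.018, 1.0, -0.002]
ft_force: [-0.8, -0.1, -2.0]
finger_gap: 38.9
t 7.15 pos [526.7 221.9 180. ] shift m [0.0016 0.0042 0.05  ] turn [-0.27 -0.18 -0.05] F [-0.8 -0.1 -2. ] gap 38.9
```

```bash
python3 -m crank '[[[0.001,0.004,0.015],[-0.2,-0.2,0]],[[0,0,0.018],[0,0,0]],[[0,0,0.018],[0,0,0]],[[0,0,0],[0,0,0]],[[0,0,0],[0,0,0]]]'; python3 go.py 525 226 97 88
python3 - <<'E'
from plant import eyes
import cv2
for n in("top","side"):
    f=eyes.snapshot(n)["frame"]
    c=f[90:260,100:300] if n=="top" else f[180:400,110:350]
    k=3
    cv2.imwrite(f"pics/{n}3.png",cv2.resize(c,None,fx=k,fy=k,interpolation=cv2.INTER_CUBIC)[:600])
E
```

```text
time: 7.78
position: [525.0, 222.6, 126.1]
tcp_rot: [-0.0, 0.02, 1.0, -0.001]
ft_force: [-0.1, 0.3, -1.1]
finger_gap: 39.4
t 7.78 pos [525.  222.6 126.1] shift m [0.0001 0.0034 0.0291] turn [-0.08 -0.02 -0.35] F [-0.1  0.3 -1.1] gap 39.4
```

View pics/side3.png

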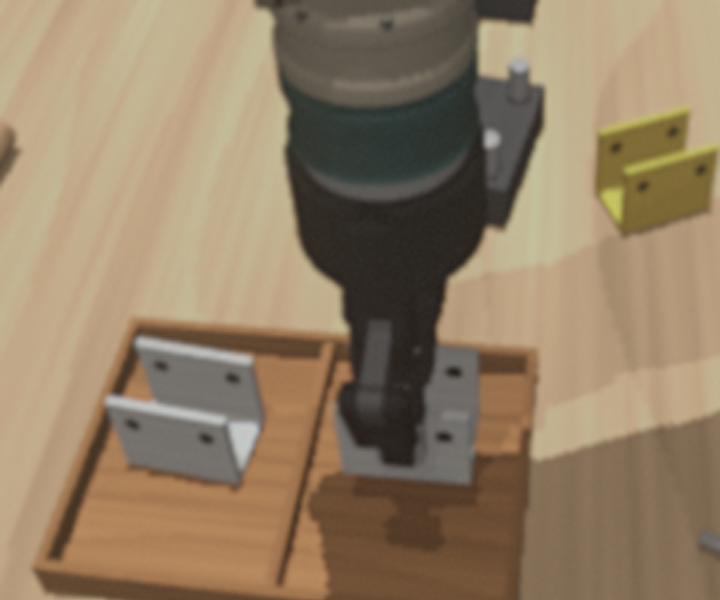

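View pics/top3.png

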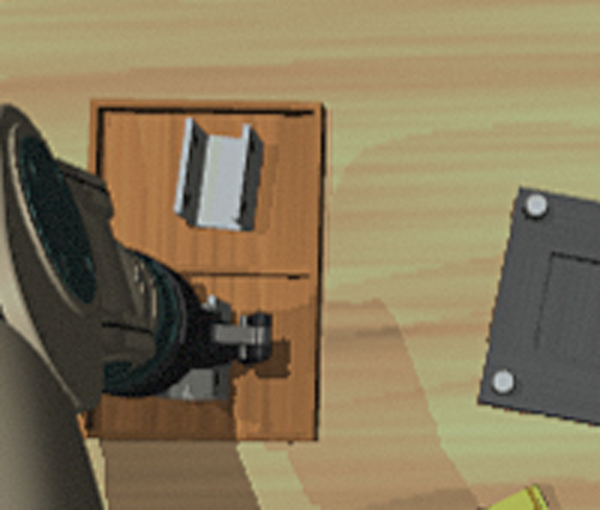

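The bracket hangs inside the empty compartment, clear of the divider (side crop about (410,430)) and of the finished bracket at (185,410). I'll lower it gently.

```bash
python3 -m crank '[[[0,0.003,0.008],[0,0,0]],[[0,0,0.008],[0,0,0]],[[0,0,0.005],[0,0,0]],[[0,0,0],[0,0,0]],[[0,0,0],[0,0,0]]]'; python3 go.py 525 226 97 88
```

```text
time: 8.5
position: [526.0, 226.4, 105.0]
tcp_rot: [0.001, 0.02, 1.0, -0.0]
ft_force: [0.7, 0.8, -1.1]
finger_gap: 39.2
t 8.5 pos [526.  226.4 105. ] shift m [ 0.001  -0.0004  0.008 ] turn [-0.03  0.11 -0.32] F [ 0.7  0.8 -1.1] gap 39.2
```

```bash
python3 -m crank '[[[0,0,0.003],[0,0,0]],[[0,0,0.002],[0,0,0]],[[0,0,0],[0,0,0]],[[0,0,0],[0,0,0]]]'; python3 go.py 525 226 97 88;python3 -m crank '[[[0,0,0.002],[0,0,0]],[[0,0,0],[0,0,0]]]'; python3 go.py 525 226 97 88
```

```text
time: 9.0
position: [526.3, 226.4, 100.0]
tcp_rot: [0.001, 0.02, 1.0, -0.0]
ft_force: [-0.4, 0.3, -2.5]
finger_gap: 39.1
t 9.0 pos [526.3 226.4 100. ] shift m [ 0.0013 -0.0005  0.003 ] turn [-0.01  0.15 -0.32] F [-0.4  0.3 -2.5] gap 39.1
time: 9.25
position: [526.4, 226.5, 98.0]
tcp_rot: [0.001, 0.02, 1.0, -0.0]
ft_force: [0.2, 0.9, -2.8]
finger_gap: 39.2
t 9.25 pos [526.4 226.5  98. ] shift m [ 0.0014 -0.0005  0.001 ] turn [-0.01  0.17 -0.32] F [ 0.2  0.9 -2.8] gap 39.2
```

```bash
python3 -m crank '[[[0,0,0.001],[0,0,0]],[[0,0,0],[0,0,0]]]'; python3 -m crank '[[[0,0,0.001],[0,0,0]],[[0,0,0],[0,0,0]]]'; python3 -m crank '[[[0,0,0.001],[0,0,0]],[[0,0,0],[0,0,0]]]'
```

```text
time: 9.5
position: [526.4, 226.4, 97.0]
tcp_rot: [0.001, 0.02, 1.0, -0.0]
ft_force: [-0.4, 0.2, -2.9]
finger_gap: 39.3
time: 9.75
position: [526.7, 226.5, 96.5]
tcp_rot: [0.002, 0.02, 1.0, -0.0]
ft_force: [-0.6, -0.3, -2.6]
finger_gap: 39.0
time: 10.0
position: [526.8, 226.6, 96.5]
tcp_rot: [0.002, 0.02, 1.0, -0.0]
ft_force: [-0.0, 0.1, -2.5]
finger_gap: 39.1
```

```bash
python3 -m crank '[[[0,0,0.002],[0,0,0]],[[0,0,0],[0,0,0]]]';  python3 -m crank '[[[0,0,0.001],[0,0,0]],[[0,0,0],[0,0,0]]]'
python3 - <<'E'
from plant import eyes
import cv2
f=eyes.snapshot("side")["frame"]
cv2.imwrite("pics/side4.png",cv2.resize(f[270:400,120:300],None,fx=4,fy=4,interpolation=cv2.INTER_CUBIC))
E
```

```text
time: 10.25
position: [527.2, 226.6, 96.7]
tcp_rot: [0.002, 0.02, 1.0, 0.0]
ft_force: [-0.2, 0.2, -1.9]
finger_gap: 39.5
time: 10.5
position: [527.5, 226.7, 96.4]
tcp_rot: [0.003, 0.02, 1.0, 0.0]
ft_force: [-0.5, -0.7, 1.3]
finger_gap: 39.4
```

View pics/side4.png

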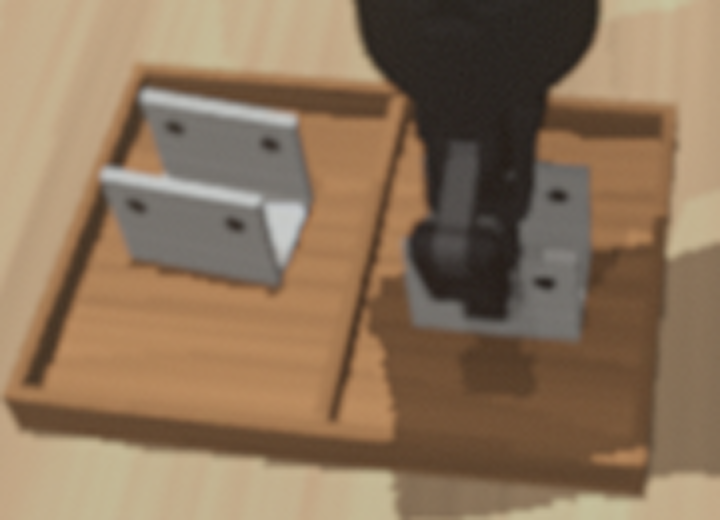

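It has stopped at z≈96.4 (expected 96.3) and the hanging weight is off the wrist, so the bracket is seated. I'll release it.

```bash
python3 -m crank '[[[0,0,0],[0,0,0]],[[0,0,0],[0,0,0]],[[0,0,0],[0,0,0]],[[0,0,0],[0,0,0]],[[0,0,0],[0,0,0]],[[0,0,0],[0,0,0]]]' -1; python3 -m crank '[[[0,0,-0.015],[0,0,0]],[[0,0,-0.02],[0,0,0]],[[0,0,-0.03],[0,0,0]],[[0,0,-0.03],[0,0,0]],[[0,0,-0.03],[0,0,0]],[[0,0,0],[0,0,0]],[[0,0,0],[0,0,0]]]' -1; python3 go.py 500 480 260 88
```

```text
time: 11.3
position: [528.5, 227.0, 95.8]
tcp_rot: [0.003, 0.02, 1.0, 0.0]
ft_force: [0.7, -0.4, 1.3]
finger_gap: 85.5
time: 12.18
position: [527.9, 227.0, 229.9]
tcp_rot: [0.005, 0.02, 1.0, 0.001]
ft_force: [0.2, 0.5, -0.6]
finger_gap: 85.5
t 12.18 pos [527.9 227.  229.9] shift m [ 0.0378  0.2517 -0.03  ] turn [ 0.12  0.62 -0.32] F [ 0.2  0.5 -0.6] gap 85.5
```

```bash
python3 -m crank '[[[0.01,-0.04,-0.01],[0,0,0]],[[0.01,-0.04,-0.01],[0,0,0]],[[0.01,-0.04,-0.01],[0,0,0]],[[0.01,-0.04,-0.01],[0,0,0]],[[0.01,-0.04,0],[0,0,0]],[[0.01,-0.04,0],[0,0,0]],[[0,0,0],[0,0,0]],[[0,0,0],[0,0,0]]]' -1
python3 - <<'E'
from plant import eyes
import cv2
for n in("top","side"):
    d=eyes.snapshot(n);cv2.imwrite(f"pics/{n}5.png",d["frame"])
E
```

```text
time: 13.18
position: [451.3, -16.6, 261.3]
tcp_rot: [-0.002, 0.02, 1.0, 0.001]
ft_force: [-0.7, 0.6, 0.1]
finger_gap: 85.4
```

View pics/top5.png

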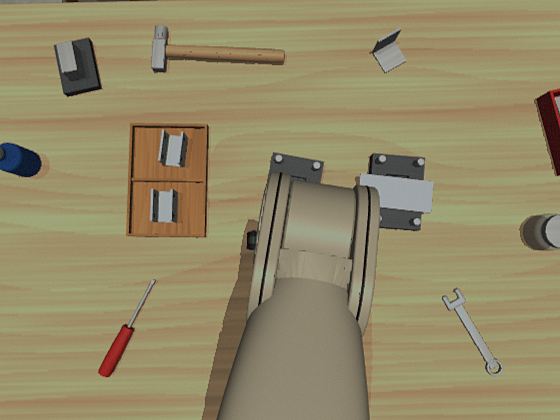

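View pics/side5.png

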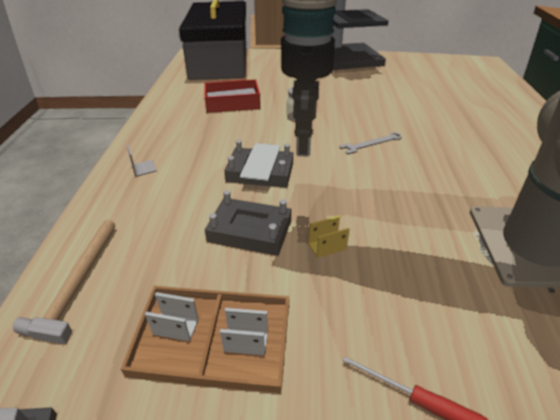

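The bracket now stands upright in the compartment that was empty: top view (163,205), side view (245,332). The finished bracket at (173,150) and the blank at (395,193) are where they were, and the arm is clear.

```bash
python3 - <<'E'
from plant import robot
print(robot.close_job())
E
```

```text
the job is handed in; nothing more can be done
None
```

I lifted the zinc U-bracket out of its die, lowered it onto the floor of the tray's empty compartment, released it and backed the arm away. I handed the job in at about 13.3 s.

**Final pictures:** Both views show the bracket standing on its base in that compartment, clear of the walls. To the eye, the finished bracket, the blank and the yellow look-alike have not moved.

**Set-down:** The descent stopped at TCP z ≈ 96.4 mm, against the 96.3 mm I expected. The vertical force reading went from about -2.5 N to +1.3 N as the bracket's weight came off the wrist. The largest force reading at the end of any move was about 4 N.

**Disagreement:** My rough side-view reading of the tray differed from the top view by about 6 mm, and by 3–4° in angle. I used the top view because its edges matched the tray's known size.

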